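# Take the long objective off the microscope turret

### The arm

A 6-joint arm with a two-finger parallel gripper is mounted at the origin on a cart in front of the work surface, level with it; the furniture and walls round the work are solid. World frame = base frame: x ahead of the robot, y to its left, z up, the work surface at z = 0. Lengths are in m, angles in rad, forces in N, time in s.
With the tool pointing down it reaches from about 0.275 to 0.975 m from the base axis. Payload 8.4 kg.
Tool frame: the origin (TCP) lies at the very end of the fingers, on their centre line; the grasp point (between the pads) lies 19 mm behind it; z points along the fingers, y is the line along which they close (so a half turn about z gives the same grasp; the last joint's range is limited). The gripper opens to 92 mm and grips with 3 to 60 N. Pads are 20 mm wide; open, the fingers measure 128 mm over their backs; the gripper's body (75 mm by 189 mm) begins 69 mm behind the grasp point.
Start: joints at [1.218, 0.353, 1.633, -0, 1.155, -0.002], TCP at [0.215, 0.587, 0.215] pointing down, gripper open.
Joint ranges: [-2.63, 2.63], [-0.92, 2.1], [0.06, 2.66], [-1.3, 4.44], [0, 2.69], [-3.02, 3.02]. Speed limits (rad/s): [2.22, 2.22, 2.79, 3.14, 3.14, 3.14].

### API

Orientations are given as a unit quaternion [w, x, y, z].
In Python, from plant import r gives the robot as it stands.
- The arm moves only by the tool servo_tool, never from a script. Its argument "deltas" is a list of rows, each a list of 7 numbers: the shift along the tool's x, y, z each as a share of 2 cm, from -1 to 1, then the turn, a rotation vector about the tool's x, y, z each as a share of 5 degrees, from -1 to 1, then the closure, from 0 (fully open) to 1 (shut). In form: [[tx, ty, tz, wx, wy, wz, fingers], ...]. A call has 1 to 12 rows; each row shifts and turns the commanded pose from where the row before left it, along the tool's axes as they then stand; what a row does not reach is not made up. A row lasts 1/12 s, in which the tool goes at most 41.7 mm and 7.16 degrees, less where a joint would pass 70% of its speed; a pose out of reach is approached as far as the arm can. A call with a number of a shift or a turn outside -1 to 1 is refused whole. A call with a gripper value outside its range is refused whole. The fingers move at their own pace and stop on an object; "grip_force" is the grip in N (left out, the last holds). Time passes only in rows, so rows that do not move let the fingers close. It gives the time, the measured TCP pose, the force, the opening and the grip force at its end, in the units of the state.
- r.observe(): the state, without advancing time (a new reading comes with each control period).
- r.snapshot(name): name is "side" or "top" or "wrist"; returns a dict with "image" (480x640x3 uint8, red, green, blue), "fx", "fy", "cx", "cy" (pixels), "extrinsics" (4x4, takes a point from world to camera coordinates); the wrist camera has in their place "hand_eye" (4x4, takes a point from camera to tool coordinates, whose origin is the TCP and whose axes are the flange's). Camera axes: x right, y down, z forward; pixel columns grow to the right and rows downward; lengths in m; the calibration is good to about 2 mm. A picture is of the moment at which its call begins: read the wrist's pose just before it. There is no depth.
- r.finish_job(): hands the job in; it is judged then, once.
The state is a dict: "time_s": time; "joints": joint angles; "qvel": joint speeds; "joint_efforts": joint torques, N m; "eef_pos": TCP position; "ee_rot": TCP orientation; "ft_force": force on the tool from outside, world axes, zero at the start; "moment": the same for the moment, N m; "gripper_width": finger opening in m; "grasp_force": force on a finger pad.
Only numpy, scipy, OpenCV 4.12 (cv2) and the standard library are available. Lean on these libraries where they do the work, as an engineer would, in place of code of your own. Each camera call takes 0.05 s, during which the arm holds its last target. There are 200 camera calls.

### The job

Take the long objective (the tallest, with the knurled collar) off the microscope for cleaning: first slide the lamp dimmer right down to off so that the open port does not glare, then turn the turret by its black ribs, never by the objectives, until the long objective clicks in at the front of the microscope. Unscrew it there, lift it out and set it down gently, standing upright on its mount in the glass dish. Leave the other three objectives screwed in and the things round about where they are.

Things in the scene. Friction and masses are not known exactly. Their poses are not given: they have to be found in the camera images.
- microscope: Compact inverted microscope, fixed: white base (x -0.155 to 0.145, y -0.10 to 0.10, 45 mm high), black turret on it, white column at the back (x 0.10 to 0.145, y -0.06 to 0.06) up to z = 0.245. Origin: on the turret axis at bench level; x to its back, y to its left when you face it as the robot does, z up. It stands turned 0.15 to 0.55 rad anticlockwise, its front (-x) towards the robot.
- stage_hole (a point): Centre of the 40 mm viewing hole in the black stage plate, a fixed plate over the back of the turret (microscope x 0.020 to 0.128, y -0.095 to 0.095, z 0.151 to 0.158), at the plate's top. The objective at the rear place stands under the hole and can be neither gripped nor taken off there.
- turret (a joint): Turret angle about the microscope's z (rad, + anticlockwise from above). 0 at the start: places at front, left, rear and right. Clicks at -1.57, 0, 1.57 and 3.14 (about 0.25 N m to turn out of a click, little between; it pulls in over the last 5 degrees), stops at -1.83 and 3.40. The objective at the left comes to the front at +1.57, the right one at -1.57, the rear one only at +3.14.
- turret_hub (a point): Turret axis at the top of the turret plate, z = 0.062. Black plate 150 mm across with four objective places 52 mm from the axis, 90 degrees apart, and an upright rib midway between each two. Each place has a threaded boss, 40 mm across, whose top (the seat of the flanges) is at z = 0.076; the hub is 32 mm across up to z = 0.072.
- change_place (a point): Fixed point of the microscope: the objective-changing place at the front, on the axis of the socket that is clicked there, at the height of its seat (0.052 in front of the turret axis, z = 0.076).
- dimmer_grip (a point): Middle of the grip of the lamp dimmer on the front of the base: grey upright fin, 20 mm (microscope x) by 10 mm (microscope y), from z = 0.0475 to 0.0675, this point at z = 0.0595; the deck below is at z = 0.0465. It slides along microscope y in a black panel with a white wedge that widens towards bright.
- dimmer (a joint): Position of the lamp dimmer (m) along microscope +y: 0 = off (the -y end of the slot, beside the narrow end of the white wedge), 0.07 = full (the +y end, wide end of the wedge). It stops at both ends, moves with about 1.2 N and stays where it is left.
- objective_long: Long objective, to be taken off: tallest of the four, satin aluminium, about 160 g. Origin: centre of the mount's underside, z along the axis to the front lens, up while mounted (origin then at z = 0.063). From the origin: brass threaded mount to 13 mm, flange 35.6 across to 17, knurled collar 33 across at 24 to 33, smooth barrel 27 across at 33 to 57, nose cone to 71 mm.
- long_barrel (a point): Middle of the long objective's smooth barrel (27 mm across), 45 mm above its origin: grip here. To take it off turn it anticlockwise from above: it climbs 3 mm, the quick thread lets go after about 115 degrees (stop at about 155; several grasps may be needed), then lift straight up 14 mm or more. Screwed in it cannot be pulled out.
- long_mount (a point): Centre of the flat underside of the long objective's mount (same point as its origin), brass, 21.6 mm across, with two thread stubs 29 mm across. It stands by itself on this flat end; it topples if tilted by more than about 17 degrees.
- objective_mid: Middle-sized objective, 55 mm in all, 30 mm barrel with a nose cone; stays mounted. Same mount, flange and origin as the long one.
- objective_slim: Slim plain cylindrical objective, 47 mm in all, 23.6 mm barrel; stays mounted. Same mount, flange and origin as the long one.
- objective_short: Short wide objective with a large front lens, 37 mm in all, 31 mm barrel; at the start always at the front place; stays mounted. Same mount, flange and origin as the long one.
- dish: Round open glass dish with a disc of lens tissue in it, 100 mm across, 16 mm high, wall 3 mm, floor 3 mm thick, loose, 90 g. Origin: centre of its underside.
- amber_bottle: Bystander: 50 ml amber glass bottle, 42 mm across, 84 mm high. Origin: centre of its underside.
- white_jar: Bystander near the dish: white jar, 49 mm across, 52 mm high. Origin: centre of its underside.
- small_pot: Bystander: small cream pot, 36 mm across, 33 mm high. Origin: centre of its underside.
- tape_roll: Bystander: roll of tape, 52 mm across, 18 mm high. Origin: centre of its underside.
- squeeze_bottle: Bystander: white squeeze bottle, 49 mm across, 107 mm high. Origin: centre of its underside.
- rib_a (a point): Grip point of one of the four upright ribs for turning the turret; at the start it is at the front right of the turret, midway between two objective places. Black, 26 mm radially (70 to 96 mm from the turret axis) by 12 mm along the rim, top at z = 0.104; this point lies 83 mm from the axis at z = 0.092 and moves with the turret.
- rib_b (a point): Grip point of one of the four upright ribs for turning the turret; at the start it is at the front left, midway between two objective places. Black, 26 mm radially (70 to 96 mm from the turret axis) by 12 mm along the rim, top at z = 0.104; this point lies 83 mm from the axis at z = 0.092 and moves with the turret.
- rib_c (a point): Grip point of one of the four upright ribs for turning the turret; at the start it is at the rear left, midway between two objective places. Black, 26 mm radially (70 to 96 mm from the turret axis) by 12 mm along the rim, top at z = 0.104; this point lies 83 mm from the axis at z = 0.092 and moves with the turret.
- rib_d (a point): Grip point of one of the four upright ribs for turning the turret; at the start it is at the rear right, midway between two objective places. Black, 26 mm radially (70 to 96 mm from the turret axis) by 12 mm along the rim, top at z = 0.104; this point lies 83 mm from the axis at z = 0.092 and moves with the turret.
There are look-alikes about, which are no part of the job. Several things have the shape of the dish; the one meant has the colours described above.

How it is judged:
By the outcome, as a careful person would: the job done as asked, in the order asked, and still so for the second after the job is handed in, with the robot touching nothing.
It also fails if it takes over 72 s, if anything falls off the work surface, if the arm or the gripper's body presses on something with over 40 N, if the wrist force passes 120 N, or if a joint passes its speed limit or range.

## Working session

There is one attempt and no reset: what is moved stays moved. The work goes in short steps, Python scripts to look and compute and a tool call to move; the robot and the scene stay as the last step left them, time stands still between calls to the robot, and variables do not carry over. Pictures are saved under pics/ and viewed, at most 10 in all, crops included, and the job is handed in when it is done.

Besides the shell and the picture viewer there is one more tool, called after "Emit:" in YAML: its name, and indented under it one key for each argument. servo_tool: Moves the arm, as the interface text tells. Shift numbers are shares of 2 cm and turn numbers shares of 5 degrees, none past 1 either way. Its arguments: {"type":"object","properties":{"deltas":{"type":"array"},"grip_force":{"type":"number"}},"required":["deltas"]}

```bash
mkdir -p pics; ls; python3 - <<'E'
from plant import r
import cv2,json,numpy as np
np.set_printoptions(precision=4,suppress=True)
for n in("side","top"):
    s=r.snapshot(n); cv2.imwrite(f"pics/{n}0.png",s["image"][:,:,::-1])
    print(n,s["fx"],s["fy"],s["cx"],s["cy"]);print(np.array(s["extrinsics"]))
print(r.observe())
E
```

```text
pics
side 571.5923916763281 571.5923916763281 325.9888492030081 242.14317447906438
[[ 0.9267 -0.3758  0.     -0.3957]
 [-0.3174 -0.7827 -0.5355  0.375 ]
 [ 0.2013  0.4962 -0.8446  1.2248]
 [ 0.      0.      0.      1.    ]]
top 519.179135552353 519.179135552353 317.1637259524512 238.4942776890861
[[-0.0293 -0.9995 -0.01    0.2218]
 [-0.9973  0.0299 -0.0668  0.5043]
 [ 0.067   0.008  -0.9977  1.5933]
 [ 0.      0.      0.      1.    ]]
{'time_s': 0.1, 'joints': array([ 1.2176,  0.3535,  1.634 , -0.    ,  1.1552, -0.0024]), 'qvel': array([-0.0002, -0.0008, -0.0027,  0.0007, -0.0002, -0.0006]), 'joint_efforts': array([  0.001 , -59.4903, -33.4934,   0.07  ,   0.0183,   0.    ]), 'eef_pos': array([0.2146, 0.5865, 0.214 ]), 'ee_rot': array([-0.0001,  0.1745,  0.9847, -0.0006]), 'ft_force': array([0.5897, 0.1448, 0.4702]), 'moment': array([ 0.0454,  0.0273, -0.0016]), 'grasp_force': 0.0, 'gripper_width': 0.09173195079368676}
```

View pics/top0.png

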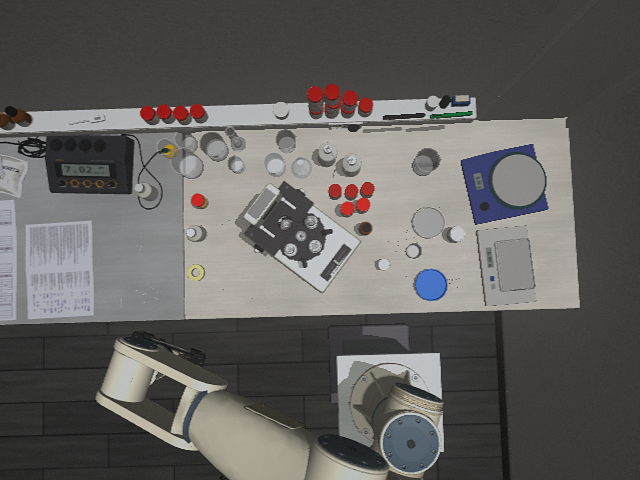

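View pics/side0.png

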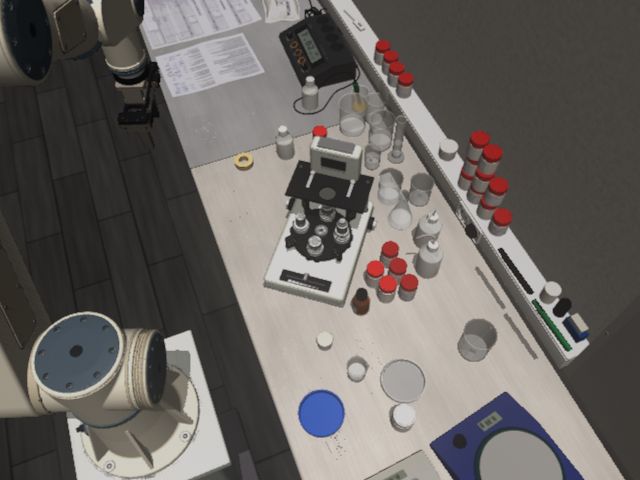

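The top view shows the microscope's hub at about (300,236), the glass dish at (428,222) beside the white jar at (455,234), and a blue look-alike at (431,284). I'll zoom in on the details next.

```bash
python3 - <<'E'
import cv2,numpy as np
t=cv2.imread("pics/top0.png");s=cv2.imread("pics/side0.png")
a=cv2.resize(t[175:300,230:365],(540,500),interpolation=cv2.INTER_CUBIC)   #x4
b=cv2.resize(t[195:295,375:475],(260,260),interpolation=cv2.INTER_CUBIC)
c=np.zeros((600,800,3),np.uint8);c[:500,:540]=a;c[:260,540:]=b
cv2.imwrite("pics/c1.png",c)
cv2.imwrite("pics/c2.png",cv2.resize(s[125:305,255:395],(467,600),interpolation=cv2.INTER_CUBIC))
E
```

```text
(no output)
```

View pics/c1.png

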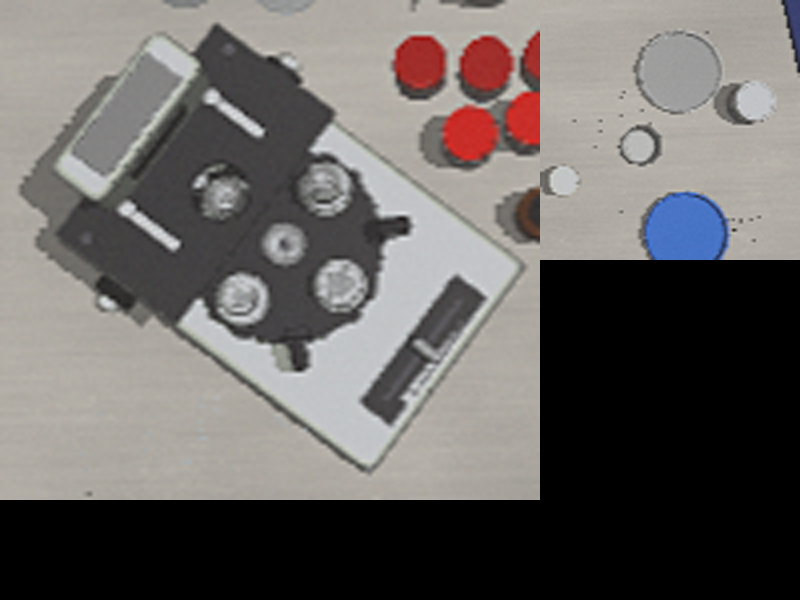

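View pics/c2.png

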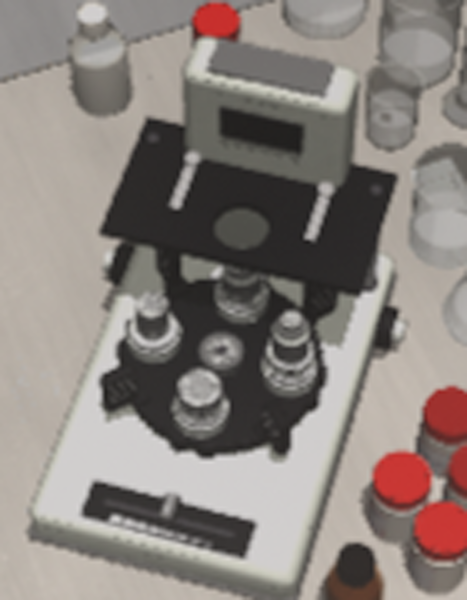

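The dimmer fin is near mid-slot, at c1 (425,350). The wedge is wide at the lower left (+y), so off is towards the upper right. In c2, the right-hand objective at (290,340) looks tall with a collar and nose, and the left one at (152,320) looks slim. I'll fit the microscope pose and check the objective heights by triangulation.

```bash
cat > h.py <<'E'
from plant import r
import cv2,numpy as np
from scipy.optimize import least_squares
np.set_printoptions(precision=4,suppress=True)
C={n:(lambda s:(s["fx"],s["fy"],s["cx"],s["cy"],np.array(s["extrinsics"])))(r.snapshot(n)) for n in("side","top")}
def proj(n,p):
    fx,fy,cx,cy,E=C[n];q=E[:3,:3]@np.asarray(p)+E[:3,3];return np.array([fx*q[0]/q[2]+cx,fy*q[1]/q[2]+cy])
def ray(n,uv,z):
    fx,fy,cx,cy,E=C[n];d=E[:3,:3].T@np.array([(uv[0]-cx)/fx,(uv[1]-cy)/fy,1]);o=-E[:3,:3].T@E[:3,3];return o+d*(z-o[2])/d[2]
def M(v,p):
    c,s=np.cos(v[2]),np.sin(v[2]);return np.array([v[0]+c*p[0]-s*p[1],v[1]+s*p[0]+c*p[1],p[2]])
def c1(u,v):return np.array([230+u/4,175+v/4])-.375
def c2(u,v):return np.array([255+u*.3,125+v*.3])-.35
E
python3 - <<'E'
from h import *
obs=[("top",c1(523,266),(-.155,-.1,.045)),("top",c1(370,468),(-.155,.1,.045)),("top",c1(285,243),(0,0,.072)),
("side",c2(35,522),(-.155,.1,.045)),("side",c2(221,351),(0,0,.072)),
("top",c1(216,25),(.128,-.095,.158)),("top",c1(333,112),(.02,-.095,.158)),("top",c1(62,232),(.128,.095,.158)),
("side",c2(150,120),(.128,.095,.158)),("side",c2(396,176),(.128,-.095,.158)),("side",c2(104,232),(.02,.095,.158)),("side",c2(368,290),(.02,-.095,.158))]
f=lambda v:np.concatenate([proj(n,M(v,p))-uv for n,uv,p in obs])
s=least_squares(f,[.55,.05,.5],loss="soft_l1");v=s.x;print(v);print(f(v).reshape(-1,2))
np.save("mic.npy",v)
inv=lambda p:(lambda d:(np.cos(v[2])*d[0]+np.sin(v[2])*d[1],-np.sin(v[2])*d[0]+np.cos(v[2])*d[1]))(p-np.array([*v[:2],0]))
print("dimmer",inv(ray("top",c1(427,350),.0675)),inv(ray("side",c2(171,497),.0675)))
print("panel ends",inv(ray("top",c1(472,287),.046)),inv(ray("top",c1(377,410),.046)))
for nm,q,obj in(("front",(-.052,0),((341,280),(201,382))),("left",(0,.052),((239,293),(152,303))),("right",(0,-.052),((325,183),(291,324))),("rear",(.052,0),((224,192),None))):
    for z in(.1,.11,.118,.134):print(nm,z,[ (proj("top",M(v,(*q,z)))+.375-[230,175])*4,(proj("side",M(v,(*q,z)))+.35-[255,125])/.3],obj)
    
print("dish",ray("top",(375+679/2.6,195+71/2.6),.016),ray("side",(403,381),.016))
print("jar",ray("top",(375+754/2.6-540/2.6,195+101/2.6),.052))
print("dish",ray("top",(375+(679-540)/2.6,195+71/2.6),.016))
for nm,uv,z in(("amber",(366,228.5),.084),("pot",(383,265),.033),("glass",(413,251),.03)):print(nm,ray("top",uv,z))
E
```

```text
[0.5193 0.2553 0.9069]
[[ 1.1119 -1.9258]
 [ 0.4978  0.6405]
 [-0.1209 -0.5049]
 [-2.1563 -1.5284]
 [ 0.8087  0.6658]
 [-0.3665 -1.4142]
 [ 0.8139 -0.9472]
 [-1.7508  0.267 ]
 [-0.7444 -0.099 ]
 [ 0.8717 -0.203 ]
 [-0.6701  0.1495]
 [-1.5657  0.8674]]
dimmer (np.float64(-0.13442422352654226), np.float64(0.002441436325629584)) (np.float64(-0.12341717474151227), np.float64(0.002660993134598659))
panel ends (np.float64(-0.13388474134036973), np.float64(-0.05721916935763807)) (np.float64(-0.13095514066351027), np.float64(0.06088155726412773))
front 0.1 [array([339.7437, 279.924 ]), array([202.9024, 390.3583])] ((341, 280), (201, 382))
front 0.11 [array([339.539, 279.171]), array([202.6823, 382.7155])] ((341, 280), (201, 382))
front 0.118 [array([339.3733, 278.5614]), array([202.5042, 376.5313])] ((341, 280), (201, 382))
front 0.134 [array([339.0366, 277.3228]), array([202.1425, 363.9723])] ((341, 280), (201, 382))
left 0.1 [array([240.9269, 294.9673]), array([154.4674, 315.3719])] ((239, 293), (152, 303))
left 0.11 [array([240.0727, 294.3131]), array([153.9544, 307.4589])] ((239, 293), (
[... 440 characters left out ...]
93.8398, 334.163 ])] ((325, 183), (291, 324))
right 0.134 [array([323.7736, 176.7559]), array([294.4076, 321.355 ])] ((325, 183), (291, 324))
rear 0.1 [array([226.3193, 196.5678]), array([243.2177, 275.3434])] ((224, 192), None)
rear 0.11 [array([225.3722, 195.2711]), array([243.2511, 267.296 ])] ((224, 192), None)
rear 0.118 [array([224.6055, 194.2215]), array([243.278 , 260.7874])] ((224, 192), None)
rear 0.134 [array([223.0477, 192.0887]), array([243.3328, 247.5774])] ((224, 192), None)
dish [ 0.5314 -0.7814  0.016 ] [ 0.5507 -0.1434  0.016 ]
jar [ 0.5097 -0.2185  0.052 ]
dish [ 0.5508 -0.1403  0.016 ]
amber [0.5316 0.0601 0.084 ]
pot [0.4223 0.0077 0.033 ]
glass [ 0.4625 -0.0862  0.03  ]
```

The right-hand objective's tip triangulates to about z 0.13, so it is the long one and the turret must turn -1.57. I'll move to above the dimmer, turning first and then shifting.

Emit:
servo_tool:
  deltas:
    - [0,0,0,0,0,1,0.3]
    - [0,0,0,0,0,1,0.3]
    - [0,0,0,0,0,1,0.5]
    - [0,0,0,0,0,1,0.5]
    - [0,0,0,0,0,1,0.5]
    - [0,0,0,0,0,1,0.5]
    - [0,0,0,0,0,1,0.5]
    - [0,0,0,0,0,1,0.5]
    - [0,0,0,0,0,1,0.5]
    - [0,0,0,0,0,1,0.5]
    - [0,0,0,0,0,1,0.5]
    - [0,0,0,0,0,1,0.5]

```text
time_s: 1.2
eef_pos: [0.2147, 0.5868, 0.2143]
ee_rot: [0.0, 0.645, 0.764, -0.0]
ft_force: [-0.3, 0.2, 0.5]
gripper_width: 0.0457
grasp_force: 0.0
```

Emit:
servo_tool:
  deltas:
    - [0,0,0,0,0,1,0.5]
    - [0,0,0,0,0,1,0.5]
    - [0,0,0,0,0,1,0.5]
    - [0,0,0,0,0,1,0.5]
    - [0,0,0,0,0,1,0.5]
    - [0,0,0,0,0,1,0.5]
    - [0,0,0,0,0,1,0.5]
    - [0,0,0,0,0,1,0.5]
    - [0,0,0,0,0,1,0.5]
    - [0,0,0,0,0,0.58,0.5]
    - [0,0,0,0,0,0,0.5]

```text
time_s: 2.12
eef_pos: [0.2147, 0.5868, 0.2144]
ee_rot: [0.0, 0.899, 0.437, -0.0]
ft_force: [-0.0, -0.2, -0.6]
gripper_width: 0.0459
grasp_force: 0.0
```

Emit:
servo_tool:
  deltas:
    - [-0.42,0.92,0,0,0,0,0.5]
    - [-0.42,0.92,0,0,0,0,0.5]
    - [-0.42,0.92,0,0,0,0,0.5]
    - [-0.42,0.92,0,0,0,0,0.5]
    - [-0.42,0.92,0,0,0,0,0.5]
    - [-0.42,0.92,0,0,0,0,0.5]
    - [-0.42,0.92,0,0,0,0,0.5]
    - [-0.42,0.92,0,0,0,0,0.5]
    - [-0.42,0.92,0,0,0,0,0.5]
    - [-0.42,0.92,0,0,0,0,0.5]
    - [-0.42,0.92,0,0,0,0,0.5]
    - [-0.42,0.92,0,0,0,0,0.5]

```text
time_s: 3.12
eef_pos: [0.327, 0.3706, 0.2146]
ee_rot: [-0.0, 0.898, 0.439, 0.0]
ft_force: [-0.1, -0.5, -0.7]
gripper_width: 0.0456
grasp_force: 0.0
```

Emit:
servo_tool:
  deltas:
    - [-0.42,0.92,0,0,0,0,0.5]
    - [-0.42,0.92,0,0,0,0,0.5]
    - [-0.42,0.92,0,0,0,0,0.5]
    - [-0.42,0.92,0,0,0,0,0.5]
    - [-0.42,0.92,0,0,0,0,0.5]
    - [-0.42,0.92,0,0,0,0,0.5]
    - [-0.42,0.92,0,0,0,0,0.5]
    - [-0.42,0.92,0,0,0,0,0.5]
    - [-0.42,0.92,0,0,0,0,0.5]
    - [-0.42,0.92,0,0,0,0,0.5]
    - [-0.42,0.92,0,0,0,0,0.5]
    - [0,0,0,0,0,0,0.5]

```text
time_s: 4.12
eef_pos: [0.4304, 0.172, 0.2147]
ee_rot: [0.0, 0.899, 0.439, 0.0]
ft_force: [-0.1, -0.3, -0.2]
gripper_width: 0.0458
grasp_force: 0.0
```

```bash
cat >> h.py <<'E'
from scipy.spatial.transform import Rotation as R
def pose():
    o=r.observe();q=o["ee_rot"];return np.array(o["eef_pos"]),R.from_quat([q[1],q[2],q[3],q[0]]).as_matrix()
def to(p,yaw_deg):
    "rows' units to reach TCP p with tool down and tool y at yaw: turn first (current frame), then shift in the new frame"
    P,A=pose();y=np.radians(yaw_deg);B=np.array([[-np.sin(y),np.cos(y),0],[np.cos(y),np.sin(y),0],[0,0,-1]]).T
    if np.linalg.det(B)<0:B[:,0]*=-1
    print("pos",P,"yaw",np.degrees(np.arctan2(A[1,1],A[0,1])),"turn/5deg",np.degrees(R.from_matrix(A.T@B).as_rotvec())/5,"shift/2cm",B.T@(np.array(p)-P)/.02)
v=np.load("mic.npy")
YAW=np.degrees(v[2])
def wrist(fn):
    P,A=pose();s=r.snapshot("wrist");H=np.array(s["hand_eye"]);cv2.imwrite(fn,s["image"][:,:,::-1])
    T=np.eye(4);T[:3,:3]=A;T[:3,3]=P;E=np.linalg.inv(T@H);C["wrist"]=(s["fx"],s["fy"],s["cx"],s["cy"],E)
    import pickle;pickle.dump(C["wrist"],open(fn+".pkl","wb"))
def loadw(fn):
    import pickle;C["wrist"]=pickle.load(open(fn+".pkl","rb"))
def inv(p):
    d=np.asarray(p)[:2]-v[:2];c,s=np.cos(v[2]),np.sin(v[2]);return np.array([c*d[0]+s*d[1],-s*d[0]+c*d[1]])
E
python3 - <<'E'
from h import *
wrist("pics/w1.png");to(M(v,(-.128,.0025,.052)),YAW-90)
print(r.observe())
E
```

```text
pos [0.4291 0.1744 0.2146] yaw -37.99029946984632 turn/5deg [-0.0044 -0.0007  0.0098] shift/2cm [-0.4332  0.9347  8.1277]
{'time_s': 4.2667, 'joints': array([0.3824, 0.0978, 1.9659, 0.0004, 1.078 , 1.0453]), 'qvel': array([ 0.0182,  0.0001,  0.001 , -0.0016,  0.0021,  0.0027]), 'joint_efforts': array([ -0.9002, -39.2052, -31.975 ,  -0.0224,  -0.0675,  -0.0686]), 'eef_pos': array([0.4291, 0.1744, 0.2146]), 'ee_rot': array([-0.0002,  0.8988,  0.4384, -0.0001]), 'ft_force': array([ 0.5104, -0.0043, -0.0736]), 'moment': array([-0.0582,  0.1317,  0.0393]), 'grasp_force': 0.0, 'gripper_width': 0.04582155717588003}
```

View pics/w1.png

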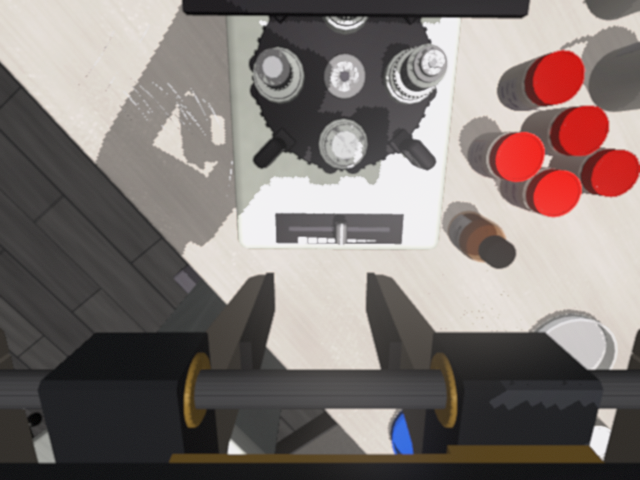

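The wrist view confirms it: the long objective with its knurled collar is on the right (425,65), the slim one is on the left (275,65), and the short one is in front (343,140). The dimmer fin is at (341,230) and the hub at (344,75). I'll refine the pose with these.

```bash
python3 - <<'E'
from h import *
loadw("pics/w1.png")
for n,uv,z in(("hub",(344,75),.072),("FL",(239,246),.045),("FR",(440,248),.045),("fin",(341,223),.0675),("finlow",(341,243),.0675),("panelL",(276,228),.0465),("panelR",(403,228),.0465),("short",(343,137),.1),("long tip",(432,60),.134),("slim",(272,64),.11)):
    p=ray("wrist",uv,z);print(n,p,inv(p))
for rb in((-.0587,-.0587,.104),(-.0587,.0587,.104),(-.128,.0025,.0675)):print(proj("wrist",M(v,rb)))
E
```

```text
hub [0.518 0.257 0.072] [0.0005 0.0021]
FL [0.3493 0.1996 0.045 ] [-0.1486  0.0996]
FR [0.5014 0.0778 0.045 ] [-0.1508 -0.0953]
fin [0.4432 0.162  0.0675] [-0.1204  0.0025]
finlow [0.432  0.1472 0.0675] [-0.1389  0.0022]
panelL [0.3895 0.1915 0.0465] [-0.1303  0.063 ]
panelR [0.4845 0.117  0.0465] [-0.1304 -0.0578]
short [0.4877 0.2211 0.1   ] [-0.0464  0.0039]
long tip [0.558  0.2253 0.134 ] [ 0.0002 -0.0489]
slim [0.4781 0.2902 0.11  ] [0.0021 0.054 ]
[426.8187 154.0428]
[269.629  154.1775]
[340.8496 231.3031]
```

Emit:
servo_tool:
  deltas:
    - [-0.13,0.23,0.8,0,0,0,0.5]
    - [-0.13,0.23,0.8,0,0,0,0.5]
    - [-0.13,0.23,0.8,0,0,0,0.5]
    - [-0.13,0.23,0.8,0,0,0,0.5]
    - [0,0,0.8,0,0,0,0.5]
    - [0,0,0.8,0,0,0,0.5]
    - [0,0,0.8,0,0,0,0.5]
    - [0,0,0.8,0,0,0,0.5]
    - [0,0,0.8,0,0,0,0.5]
    - [0,0,0.5,0,0,0,0.5]
    - [0,0,0.4,0,0,0,0.5]
    - [0,0,0,0,0,0,0.5]

```text
time_s: 5.37
eef_pos: [0.4365, 0.1548, 0.0514]
ee_rot: [-0.0, 0.899, 0.439, -0.001]
ft_force: [-0.2, -0.4, -0.1]
gripper_width: 0.0459
grasp_force: 0.0
```

Emit:
servo_tool:
  deltas:
    - [0,0,0,0,0,0,0.7]
    - [0,0,0,0,0,0,0.9]
    - [0,0,0,0,0,0,1]
    - [0,0,0,0,0,0,1]
    - [0,0,0,0,0,0,1]
    - [0,0,0,0,0,0,1]
  grip_force: 8

```text
time_s: 5.87
eef_pos: [0.4377, 0.1547, 0.053]
ee_rot: [0.0, 0.899, 0.438, 0.0]
ft_force: [0.5, -0.5, 2.9]
gripper_width: 0.0101
grasp_force: 8.0
```

Emit:
servo_tool:
  deltas:
    - [0,0.2,0,0,0,0,1]
    - [0,0.25,0,0,0,0,1]
    - [0,0.25,0,0,0,0,1]
    - [0,0.25,0,0,0,0,1]
    - [0,0.25,0,0,0,0,1]
    - [0,0.25,0,0,0,0,1]
    - [0,0.15,0,0,0,0,1]
    - [0,0,0,0,0,0,1]

```text
time_s: 6.53
eef_pos: [0.4635, 0.1342, 0.0529]
ee_rot: [0.0, 0.899, 0.438, 0.0]
ft_force: [-1.0, -2.3, 6.8]
gripper_width: 0.0104
grasp_force: 8.0
```

Emit:
servo_tool:
  deltas:
    - [0,0.1,0,0,0,0,1]
    - [0,0.1,0,0,0,0,1]
    - [0,0,0,0,0,0,1]

```text
time_s: 6.78
eef_pos: [0.4647, 0.1329, 0.0527]
ee_rot: [-0.001, 0.899, 0.438, -0.001]
ft_force: [-7.3, 7.4, 8.8]
gripper_width: 0.0098
grasp_force: 8.0
```

Emit:
servo_tool:
  deltas:
    - [0,0,0,0,0,0,0.5]
    - [0,0,0,0,0,0,0.5]
    - [0,0,0,0,0,0,0.5]
    - [0,0,-0.5,0,0,0,0.5]
    - [0,0,-1,0,0,0,0.5]
    - [0,0,-1,0,0,0,0.5]
    - [0,0,-1,0,0,0,0.5]
    - [0,0,-1,0,0,0,0.5]
    - [0,0,-1,0,0,-1,0.5]
    - [0,0,0,0,0,-1,0.5]
    - [0,0,0,0,0,-1,0.5]
    - [0,0,0,0,0,-1,0.5]

```text
time_s: 7.78
eef_pos: [0.4662, 0.1324, 0.1639]
ee_rot: [0.0, 0.808, 0.59, 0.001]
ft_force: [0.7, -0.1, 0.1]
gripper_width: 0.046
grasp_force: 0.0
```

Emit:
servo_tool:
  deltas:
    - [0,0,0,0,0,-1,0.5]
    - [0,0,0,0,0,-1,0.5]
    - [0,0,0,0,0,-1,0.5]
    - [0,0,0,0,0,-1,0.5]
    - [0,0,0,0,0,-1,0.5]
    - [0,0,0,0,0,0,0.5]

```text
time_s: 8.28
eef_pos: [0.4659, 0.1323, 0.1632]
ee_rot: [0.0, 0.661, 0.75, 0.0]
ft_force: [0.8, -0.1, 0.1]
gripper_width: 0.0456
grasp_force: 0.0
```

```bash
python3 - <<'E'
from h import *
v[:2]=M(v,(0,.001,0))[:2];np.save("mic.npy",v);print(v)
wrist("pics/w2.png")
to(M(v,(-.0587,-.0587,.077)),YAW+225+90)
for p in ((-.0587,-.0587,.104),(0,0,.072),(0,-.052,.134),(-.130,-.033,.0675)): print(proj("wrist",M(v,p)))
E
```

```text
[0.5186 0.2559 0.9069]
pos [0.4659 0.1324 0.163 ] yaw 6.830689375145364 turn/5deg [ 0.0042  0.0002 -0.026 ] shift/2cm [1.66   3.363  4.2976]
[427.6016 203.6416]
[423.4073  69.5499]
[521.6742 126.0254]
[319.3505 237.372 ]
```

View pics/w2.png

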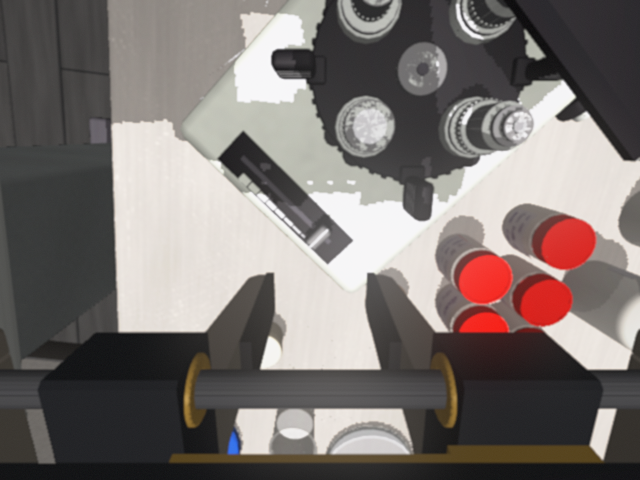

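The dimmer is at the off end (318,238), and rib_a's top is around (418,200). I'll move over it and down.

Emit:
servo_tool:
  deltas:
    - [0.33,0.65,0,0,0,0,0.5]
    - [0.33,0.65,0,0,0,0,0.5]
    - [0.33,0.65,0,0,0,0,0.5]
    - [0.33,0.65,0,0,0,0,0.5]
    - [0.34,0.66,0,0,0,0,0.5]
    - [0,0,0.9,0,0,0,0.5]
    - [0,0,0.9,0,0,0,0.5]
    - [0,0,0.9,0,0,0,0.5]
    - [0,0,0.9,0,0,0,0.5]
    - [0,0,0.7,0,0,0,0.5]
    - [0,0,0,0,0,0,0.5]

```text
time_s: 9.35
eef_pos: [0.5246, 0.1727, 0.0741]
ee_rot: [-0.001, 0.663, 0.748, -0.002]
ft_force: [-0.2, 0.8, 0.8]
gripper_width: 0.046
grasp_force: 0.0
```

Emit:
servo_tool:
  deltas:
    - [0,0,0,0,0,0,0.7]
    - [0,0,0,0,0,0,0.9]
    - [0,0,0,0,0,0,1]
    - [0,0,0,0,0,0,1]
    - [0,0,0,0,0,0,1]
  grip_force: 15

```text
time_s: 9.77
eef_pos: [0.527, 0.1735, 0.0774]
ee_rot: [0.0, 0.663, 0.749, 0.001]
ft_force: [0.5, 0.2, 0.0]
gripper_width: 0.0148
grasp_force: 0.0
```

```bash
python3 - <<'E'
from h import *
P,A=pose();m=inv(P);print(P,m,np.hypot(*m),np.degrees(np.arctan2(m[1],m[0]))%360,r.observe()["joints"])
# arc rows: rotate -5deg (mic z) about hub from commanded ideal pose
a=np.radians(5);rad=.083
# tool at hub-relative radius: tool y tangential (+), tool x?
hub=np.array([*v[:2],P[2]]);Rz=R.from_euler('z',-a).as_matrix()
print("row shift", A.T@(hub+Rz@(P-hub)-P)/.02)
E
```

```text
[0.5274 0.1736 0.0773] [-0.0594 -0.0577] 0.08282265894035767 224.13378852516175 [ 0.3153  0.4157  1.8966 -0.0002  0.8272  0.1935]
row shift [ 0.0214 -0.3606 -0.0007]
```

Emit:
servo_tool:
  deltas:
    - [0,0,0,0,0,0,1]
    - [0,0,0,0,0,0,1]
    - [0.02,-0.36,0,0,0,1,1]
    - [0.02,-0.36,0,0,0,1,1]
    - [0.02,-0.36,0,0,0,1,1]
    - [0.02,-0.36,0,0,0,1,1]
    - [0.02,-0.36,0,0,0,1,1]
    - [0.02,-0.36,0,0,0,1,1]
    - [0.02,-0.36,0,0,0,1,1]
    - [0.02,-0.36,0,0,0,1,1]

```text
time_s: 10.7
eef_pos: [0.4722, 0.187, 0.0773]
ee_rot: [0.0, 0.88, 0.475, 0.001]
ft_force: [2.2, 0.4, 6.2]
gripper_width: 0.0122
grasp_force: 15.0
```

```bash
python3 - <<'E'
from h import *
P,A=pose();m=inv(P);print(P,m,np.hypot(*m),np.degrees(np.arctan2(m[1],m[0]))%360,np.degrees(np.arctan2(A[1,1],A[0,1])),r.observe())
E
```

```text
[0.4717 0.1874 0.0773] [-0.0829 -0.0053] 0.08302224102290014 183.66891730117774 -33.19346360506348 {'time_s': 10.8, 'joints': array([0.3751, 0.3552, 1.9978, 0.0002, 0.7869, 0.9543]), 'qvel': array([-0.0099,  0.0055, -0.0105, -0.0072,  0.0037, -0.1045]), 'joint_efforts': array([  1.5177, -47.2352, -21.0694,   0.3747,   0.313 ,   1.3011]), 'eef_pos': array([0.4717, 0.1874, 0.0773]), 'ee_rot': array([0.    , 0.8796, 0.4757, 0.0008]), 'ft_force': array([ 2.419 , -1.2275,  6.8222]), 'moment': array([-0.1917, -0.1843, -0.2231]), 'grasp_force': 14.991856813430786, 'gripper_width': 0.012306888972920243}
```

Emit:
servo_tool:
  deltas:
    - [0.017,-0.36,0,0,0,1,1]
    - [0.017,-0.36,0,0,0,1,1]
    - [0.017,-0.36,0,0,0,1,1]
    - [0.017,-0.36,0,0,0,1,1]
    - [0.017,-0.36,0,0,0,1,1]
    - [0.017,-0.36,0,0,0,1,1]
    - [0.017,-0.36,0,0,0,1,1]
    - [0.017,-0.36,0,0,0,1,1]
    - [0.017,-0.36,0,0,0,1,1]
    - [0.015,-0.32,0,0,0,0.9,1]
    - [0,0,0,0,0,0,1]
    - [0,0,0,0,0,0,1]

```text
time_s: 11.8
eef_pos: [0.4353, 0.2461, 0.0773]
ee_rot: [-0.0, 0.998, 0.065, 0.001]
ft_force: [0.1, 1.3, 8.1]
gripper_width: 0.0118
grasp_force: 15.0
```

```bash
python3 - <<'E'
from h import *
P,A=pose();m=inv(P);o=r.observe();print(P,m,np.hypot(*m),np.degrees(np.arctan2(m[1],m[0]))%360,np.degrees(np.arctan2(A[1,1],A[0,1])),o["ft_force"],o["moment"],o["gripper_width"])
E
```

```text
[0.4353 0.2461 0.0773] [-0.059   0.0595] 0.08381374963623284 134.78931409611687 -82.48232021677846 [-0.7473  2.5146  6.9584] [ 0.2316  0.2101 -0.0028] 0.011871333051116473
```

Emit:
servo_tool:
  deltas:
    - [0,0,0,0,0,0,0.5]
    - [0,0,0,0,0,0,0.5]
    - [0,0,0,0,0,0,0.5]
    - [0,0,-0.5,0,0,0,0.5]
    - [0,0,-1,0,0,0,0.5]
    - [0,0,-1,0,0,0,0.5]
    - [0,0,-1,0,0,0,0.5]
    - [0,0,-1,0,0,0,0.5]
    - [0,0,-1,0,0,0,0.5]
    - [0,0,0,0,0,0,0.5]

```text
time_s: 12.73
eef_pos: [0.4367, 0.2462, 0.1907]
ee_rot: [-0.001, 0.998, 0.065, 0.003]
ft_force: [0.4, 0.8, -0.6]
gripper_width: 0.0461
grasp_force: 0.0
```

```bash
python3 - <<'E'
from h import *
wrist("pics/w3.png")
to(M(v,(-.052,0,.089)),-82)
for p in ((-.052,0,.134),(-.0587,.0587,.104),(-.0587,-.0587,.104),(-.052,0,.076)): print(proj("wrist",M(v,p)))
E
```

```text
pos [0.4345 0.2451 0.1864] yaw -82.5019108461343 turn/5deg [ 0.001   0.002  -0.1004] shift/2cm [2.3658 1.8532 4.8717]
[380.2373 182.624 ]
[319.184  241.3726]
[446.1394 121.4986]
[368.1696 172.9688]
```

View pics/w3.png

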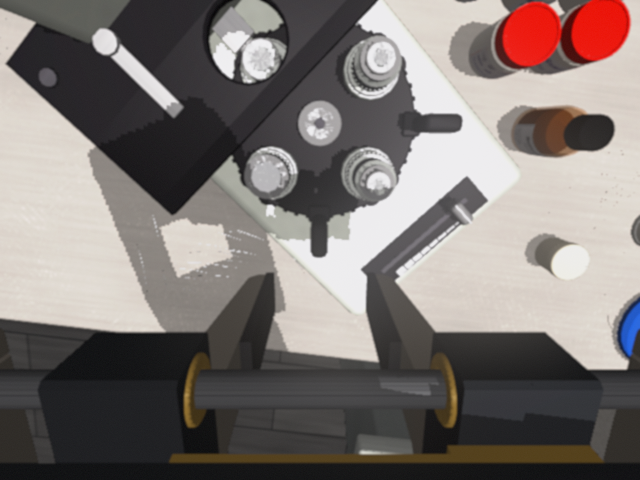

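The long objective is at the front (tip at (378,183), predicted (380,183)) and clicked in, and the dimmer is still off. I'll descend onto the barrel.

Emit:
servo_tool:
  deltas:
    - [0.59,0.46,0,0,0,0,0.5]
    - [0.59,0.46,0,0,0,0,0.5]
    - [0.59,0.46,0,0,0,0,0.5]
    - [0.6,0.46,0,0,0,0,0.5]
    - [0,0,0.7,0,0,0,0.5]
    - [0,0,0.7,0,0,0,0.5]
    - [0,0,0.7,0,0,0,0.5]
    - [0,0,0.7,0,0,0,0.5]
    - [0,0,0.7,0,0,0,0.5]
    - [0,0,0.7,0,0,0,0.5]
    - [0,0,0.6,0,0,0,0.5]
    - [0,0,0,0,0,0,0.5]

```text
time_s: 13.88
eef_pos: [0.4858, 0.2137, 0.088]
ee_rot: [0.001, 0.998, 0.065, -0.002]
ft_force: [-0.4, 0.3, -0.0]
gripper_width: 0.0459
grasp_force: 0.0
```

Emit:
servo_tool:
  deltas:
    - [0,0,0,0,0,0,0.6]
    - [0,0,0,0,0,0,0.8]
    - [0,0,0,0,0,0,1]
    - [0,0,0,0,0,0,1]
    - [0,0,0,0,0,0,1]
    - [0,0,0,0,0,0,1]
  grip_force: 25

```text
time_s: 14.38
eef_pos: [0.4869, 0.2151, 0.091]
ee_rot: [-0.0, 0.998, 0.065, 0.0]
ft_force: [-0.9, 0.9, -0.0]
gripper_width: 0.0314
grasp_force: 25.0
```

```bash
python3 - <<'E'
from h import *
o=r.observe();P,A=pose();print(P,inv(P),o["joints"],o["ft_force"],o["moment"],o["gripper_width"],o["grasp_force"]);to(M(v,(-.052,0,.089)),-82)
E
```

```text
[0.4869 0.2151 0.091 ] [-0.0516 -0.0002] [ 0.4132  0.3665  1.9366 -0.0001  0.8377  1.8531] [0.7625 0.5022 1.4109] [-0.0614  0.0912  0.0086] 0.03124977561365261 24.99955952167511
pos [0.4869 0.2151 0.091 ] yaw -82.49263332511062 turn/5deg [-0.0013 -0.0086 -0.0985] shift/2cm [-0.0205  0.0044  0.0997]
```

The width is 31 mm, so the fingertips are probably on the 33 mm collar and not the 27 mm barrel. I'll regrip about 6 mm higher.

Emit:
servo_tool:
  deltas:
    - [0,0,0,0,0,0,0.5]
    - [0,0,0,0,0,0,0.5]
    - [0,0,-0.3,0,0,0,0.5]
    - [0,0,0,0,0,0,0.8]
    - [0,0,0,0,0,0,1]
    - [0,0,0,0,0,0,1]
    - [0,0,0,0,0,0,1]
    - [0,0,0,0,0,0,1]

```text
time_s: 15.15
eef_pos: [0.4867, 0.215, 0.0967]
ee_rot: [-0.0, 0.998, 0.065, 0.0]
ft_force: [-0.3, 1.0, 2.0]
gripper_width: 0.0266
grasp_force: 25.0
```

Emit:
servo_tool:
  deltas:
    - [0,0,0,0,0,0,1]
    - [0,0,0,0,0,0,1]

```text
time_s: 15.32
eef_pos: [0.4867, 0.2151, 0.0967]
ee_rot: [-0.0, 0.998, 0.065, 0.0]
ft_force: [0.7, 0.6, 2.5]
gripper_width: 0.0259
grasp_force: 25.0
```

Emit:
servo_tool:
  deltas:
    - [0,0,-0.006,0,0,-1,1]
    - [0,0,-0.006,0,0,-1,1]
    - [0,0,-0.006,0,0,-1,1]
    - [0,0,-0.006,0,0,-1,1]
    - [0,0,-0.006,0,0,-1,1]
    - [0,0,-0.006,0,0,-1,1]
    - [0,0,-0.006,0,0,-1,1]
    - [0,0,-0.006,0,0,-1,1]
    - [0,0,-0.006,0,0,-1,1]
    - [0,0,-0.006,0,0,-1,1]
    - [0,0,-0.006,0,0,-1,1]
    - [0,0,-0.006,0,0,-1,1]
  grip_force: 30

```text
time_s: 16.32
eef_pos: [0.4868, 0.2152, 0.0981]
ee_rot: [-0.0, 0.83, 0.557, 0.0]
ft_force: [-1.0, -0.0, 3.8]
gripper_width: 0.0264
grasp_force: 30.0
```

```bash
python3 - <<'E'
from h import *
o=r.observe();P,A=pose();print(P,inv(P),np.degrees(np.arctan2(A[1,1],A[0,1])),o["ft_force"],o["moment"],o["gripper_width"],o["grasp_force"])
E
```

```text
[0.4868 0.2151 0.0981] [-0.0517 -0.0001] -22.410544838762142 [ 0.0201 -0.183   2.0658] [ 0.0154  0.0511 -0.0033] 0.025700571003779232 29.998270869255066
```

Emit:
servo_tool:
  deltas:
    - [0,0,-0.006,0,0,-1,1]
    - [0,0,-0.006,0,0,-1,1]
    - [0,0,-0.006,0,0,-1,1]
    - [0,0,-0.006,0,0,-1,1]
    - [0,0,-0.006,0,0,-1,1]
    - [0,0,-0.006,0,0,-1,1]
    - [0,0,-0.006,0,0,-1,1]
    - [0,0,-0.006,0,0,-1,1]
    - [0,0,-0.006,0,0,-1,1]
    - [0,0,-0.006,0,0,-1,1]
    - [0,0,-0.006,0,0,-1,1]
    - [0,0,-0.006,0,0,-1,1]

```text
time_s: 17.42
eef_pos: [0.4864, 0.2151, 0.0991]
ee_rot: [-0.0, 0.442, 0.897, -0.0]
ft_force: [-1.0, 2.0, -1.1]
gripper_width: 0.0265
grasp_force: 30.0
```

Emit:
servo_tool:
  deltas:
    - [0,0,0,0,0,-1,1]
    - [0,0,0,0,0,-0.8,1]
    - [0,0,0,0,0,0,1]

```text
time_s: 17.67
eef_pos: [0.4865, 0.215, 0.0991]
ee_rot: [-0.0, 0.371, 0.929, -0.0]
ft_force: [1.0, 0.3, -0.8]
gripper_width: 0.0264
grasp_force: 30.0
```

```bash
python3 - <<'E'
from h import *
o=r.observe();P,A=pose();print(P,inv(P),np.degrees(np.arctan2(A[1,1],A[0,1])),o["ft_force"],o["moment"],o["gripper_width"],o["joints"])
E
```

```text
[0.4866 0.215  0.0992] [-0.0519 -0.    ] 46.247098882771446 [ 1.1176  1.2206 -2.7398] [ 0.2038 -0.1429  0.0058] 0.026047543110943483 [ 0.4132  0.3543  1.9314  0.0001  0.8561 -0.394 ]
```

Emit:
servo_tool:
  deltas:
    - [0,0,-0.1,0,0,0,1]
    - [0,0,-0.1,0,0,0,1]
    - [0,0,0,0,0,0,1]

```text
time_s: 18.02
eef_pos: [0.4867, 0.215, 0.1038]
ee_rot: [0.0, 0.371, 0.929, 0.0]
ft_force: [-0.5, 0.7, -1.0]
gripper_width: 0.0262
grasp_force: 30.0
```

It's free. I'll lift it and carry it to the dish.

Emit:
servo_tool:
  deltas:
    - [0,0,-0.5,0,0,0,1]
    - [0,0,-0.8,0,0,0,1]
    - [0,0,-0.8,0,0,0,1]
    - [0,0,-0.8,0,0,0,1]
    - [0,0,-0.8,0,0,0,1]
    - [0,0,-0.5,0,0,0,1]
    - [0,0,0,0,0,0,1]

```text
time_s: 18.6
eef_pos: [0.4878, 0.2154, 0.19]
ee_rot: [0.001, 0.371, 0.929, 0.001]
ft_force: [0.4, 0.4, -0.9]
gripper_width: 0.026
grasp_force: 30.0
```

```bash
python3 - <<'E'
from h import *
to((.5507,-.1415,.12),46.2)
print(r.observe()["gripper_width"],r.observe()["ft_force"])
E
```

```text
pos [0.4866 0.2149 0.1876] yaw 46.48907359563874 turn/5deg [0.0026 0.0026 0.0578] shift/2cm [-14.6474 -10.6405   3.3782]
0.026230570035063978 [-0.2556  0.0275 -2.7039]
```

Emit:
servo_tool:
  deltas:
    - [-0.36,-0.262,0,0,0,0,1]
    - [-0.36,-0.262,0,0,0,0,1]
    - [-0.6,-0.436,0,0,0,0,1]
    - [-0.6,-0.436,0,0,0,0,1]
    - [-0.6,-0.436,0,0,0,0,1]
    - [-0.6,-0.436,0,0,0,0,1]
    - [-0.6,-0.436,0,0,0,0,1]
    - [-0.6,-0.436,0,0,0,0,1]
    - [-0.6,-0.436,0,0,0,0,1]
    - [-0.6,-0.436,0,0,0,0,1]
    - [-0.6,-0.436,0,0,0,0,1]
    - [-0.6,-0.436,0,0,0,0,1]

```text
time_s: 19.7
eef_pos: [0.5163, 0.0499, 0.1866]
ee_rot: [-0.001, 0.371, 0.929, -0.0]
ft_force: [1.1, 0.1, -0.7]
gripper_width: 0.0262
grasp_force: 30.0
```

Emit:
servo_tool:
  deltas:
    - [-0.6,-0.436,0,0,0,0,1]
    - [-0.6,-0.436,0,0,0,0,1]
    - [-0.6,-0.436,0,0,0,0,1]
    - [-0.6,-0.436,0,0,0,0,1]
    - [-0.6,-0.436,0,0,0,0,1]
    - [-0.6,-0.436,0,0,0,0,1]
    - [-0.6,-0.436,0,0,0,0,1]
    - [-0.6,-0.436,0,0,0,0,1]
    - [-0.6,-0.436,0,0,0,0,1]
    - [-0.6,-0.436,0,0,0,0,1]
    - [-0.6,-0.436,0,0,0,0,1]
    - [-0.6,-0.436,0,0,0,0,1]

```text
time_s: 20.7
eef_pos: [0.5488, -0.1249, 0.1868]
ee_rot: [-0.001, 0.371, 0.929, -0.0]
ft_force: [-0.0, -0.9, -1.3]
gripper_width: 0.026
grasp_force: 30.0
```

Emit:
servo_tool:
  deltas:
    - [-0.36,-0.262,0,0,0,0,1]
    - [-0.36,-0.262,0,0,0,0,1]
    - [0,0,0.5,0,0,0,1]
    - [0,0,0.7,0,0,0,1]
    - [0,0,0.7,0,0,0,1]
    - [0,0,0.7,0,0,0,1]
    - [0,0,0.5,0,0,0,1]
    - [0,0,0.28,0,0,0,1]
    - [0,0,0,0,0,0,1]
    - [0,0,0,0,0,0,1]

```text
time_s: 21.53
eef_pos: [0.5526, -0.1407, 0.1198]
ee_rot: [-0.0, 0.37, 0.929, -0.0]
ft_force: [-0.4, -0.6, -1.5]
gripper_width: 0.0263
grasp_force: 30.0
```

```bash
python3 - <<'E'
from h import *
s=r.snapshot("side")["image"][:,:,::-1];t=r.snapshot("top")["image"][:,:,::-1]
wrist("pics/w4.png");w=cv2.imread("pics/w4.png")
c=np.zeros((600,800,3),np.uint8);c[:300,:400]=cv2.resize(w,(400,300))
c[:300,400:]=cv2.resize(s[310:445,320:500],(400,300),interpolation=cv2.INTER_CUBIC)
c[300:,:400]=cv2.resize(s[125:305,255:495],(400,300),interpolation=cv2.INTER_CUBIC)
c[300:,400:]=cv2.resize(t[150:300,330:530],(400,300),interpolation=cv2.INTER_CUBIC)
cv2.imwrite("pics/c4.png",c)
to((.5507,-.1415,.0375),46.2)
E
```

```text
pos [ 0.553  -0.141   0.1205] yaw 46.497160924619564 turn/5deg [0.0071 0.0123 0.0594] shift/2cm [ 0.0673 -0.0982  4.1525]
```

View pics/c4.png

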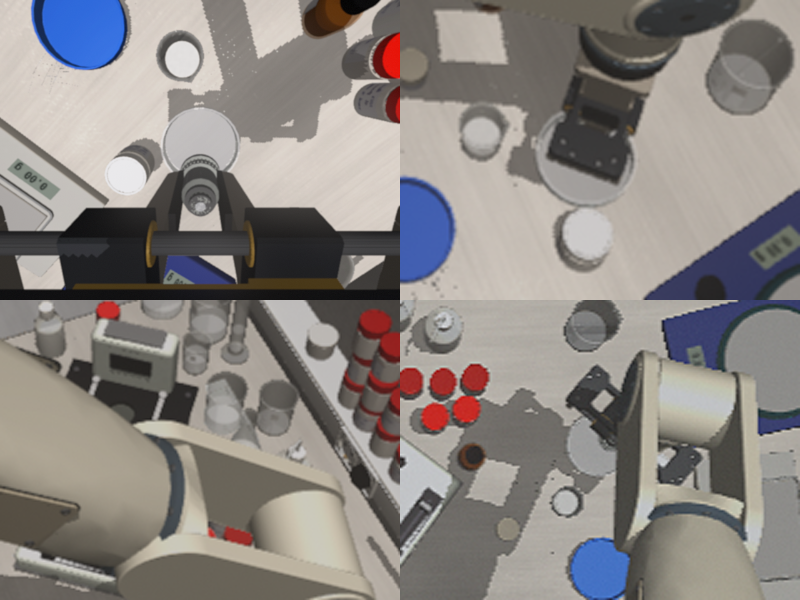

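The wrist view shows the objective held upright above the clear dish, whose rim is centred near full-resolution (322,229), with the white jar clear of the fingers.

```bash
python3 - <<'E'
from h import *
loadw("pics/w4.png")
for uv in((322,226),(262,232),(382,232)):print(ray("wrist",uv,.016))
print(proj("wrist",(.5507,-.1415,.016)))
E
```

```text
[ 0.5477 -0.135   0.016 ]
[ 0.5191 -0.172   0.016 ]
[ 0.5832 -0.1046  0.016 ]
[318.6346 234.3189]
```

Emit:
servo_tool:
  deltas:
    - [0.03,-0.05,0.6,0,0,0,1]
    - [0.04,-0.05,0.7,0,0,0,1]
    - [0,0,0.7,0,0,0,1]
    - [0,0,0.5,0,0,0,1]
    - [0,0,0.4,0,0,0,1]
    - [0,0,0.3,0,0,0,1]
    - [0,0,0.3,0,0,0,1]
    - [0,0,0.2,0,0,0,1]
    - [0,0,0.1,0,0,0,1]
    - [0,0,0,0,0,0,1]
    - [0,0,0,0,0,0,1]

```text
time_s: 22.8
eef_pos: [0.5504, -0.1414, 0.0441]
ee_rot: [0.0, 0.371, 0.929, 0.0]
ft_force: [0.2, 0.5, -1.8]
gripper_width: 0.026
grasp_force: 30.0
```

Emit:
servo_tool:
  deltas:
    - [0,0,0.1,0,0,0,1]
    - [0,0,0.08,0,0,0,1]
    - [0,0,0.05,0,0,0,1]
    - [0,0,0.03,0,0,0,1]
    - [0,0,0,0,0,0,1]
    - [0,0,0,0,0,0,1]

```text
time_s: 23.3
eef_pos: [0.5502, -0.1414, 0.0387]
ee_rot: [-0.0, 0.371, 0.929, -0.0]
ft_force: [-0.0, 0.2, -2.0]
gripper_width: 0.026
grasp_force: 30.0
```

Emit:
servo_tool:
  deltas:
    - [0,0,0.03,0,0,0,1]
    - [0,0,0.03,0,0,0,1]
    - [0,0,0,0,0,0,1]

```text
time_s: 23.55
eef_pos: [0.5501, -0.1414, 0.0374]
ee_rot: [-0.0, 0.371, 0.929, 0.0]
ft_force: [-0.3, -0.2, -1.5]
gripper_width: 0.0264
grasp_force: 30.0
```

Emit:
servo_tool:
  deltas:
    - [0,0,0.03,0,0,0,1]
    - [0,0,0,0,0,0,1]
    - [0,0,0,0,0,0,1]

```text
time_s: 23.8
eef_pos: [0.5502, -0.1414, 0.0369]
ee_rot: [0.0, 0.371, 0.929, 0.0]
ft_force: [0.5, 0.8, -0.4]
gripper_width: 0.0263
grasp_force: 30.0
```

Emit:
servo_tool:
  deltas:
    - [0,0,0.02,0,0,0,1]
    - [0,0,0,0,0,0,1]
    - [0,0,0,0,0,0,1]

```text
time_s: 24.05
eef_pos: [0.5504, -0.1415, 0.0368]
ee_rot: [0.0, 0.371, 0.929, -0.0]
ft_force: [-1.3, -1.1, 4.6]
gripper_width: 0.0261
grasp_force: 30.0
```

It's touching the floor. I'll open the gripper and rise straight up.

Emit:
servo_tool:
  deltas:
    - [0,0,0,0,0,0,0.6]
    - [0,0,0,0,0,0,0.5]
    - [0,0,0,0,0,0,0.45]
    - [0,0,0,0,0,0,0.45]
    - [0,0,-0.2,0,0,0,0.45]
    - [0,0,-0.5,0,0,0,0.45]
    - [0,0,-0.8,0,0,0,0.45]
    - [0,0,-1,0,0,0,0.45]
    - [0,0,-1,0,0,0,0.45]
    - [0,0,-1,0,0,0,0.45]
    - [0,0,-1,0,0,0,0.45]
    - [0,0,-1,0,0,0,0.45]

```text
time_s: 25.05
eef_pos: [0.5501, -0.1414, 0.1684]
ee_rot: [0.0, 0.371, 0.929, 0.0]
ft_force: [-1.0, -0.7, 1.2]
gripper_width: 0.0508
grasp_force: 0.0
```

Emit:
servo_tool:
  deltas:
    - [1,-0.5,-0.5,0,0,0,0.45]
    - [1,-1,0,0,0,0,0.45]
    - [1,-1,0,0,0,0,0.45]
    - [1,-1,0,0,0,0,0.45]
    - [0,0,0,0,0,0,0.45]
    - [0,0,0,0,0,0,0.45]

```text
time_s: 25.55
eef_pos: [0.4433, -0.1372, 0.1775]
ee_rot: [0.001, 0.371, 0.929, 0.0]
ft_force: [-0.6, -0.4, 0.3]
gripper_width: 0.0506
grasp_force: 0.0
```

```bash
python3 - <<'E'
from h import *
s=r.snapshot("side")["image"][:,:,::-1];t=r.snapshot("top")["image"][:,:,::-1]
wrist("pics/w5.png");w=cv2.imread("pics/w5.png")
c=np.zeros((600,800,3),np.uint8);c[:300,:400]=cv2.resize(w,(400,300))
c[:300,400:]=cv2.resize(s[310:445,320:500],(400,300),interpolation=cv2.INTER_CUBIC)
c[300:,:400]=cv2.resize(s[125:305,255:495],(400,300),interpolation=cv2.INTER_CUBIC)
c[300:,400:]=cv2.resize(t[150:300,240:440],(400,300),interpolation=cv2.INTER_CUBIC)
cv2.imwrite("pics/c5.png",c);print(r.observe()["ft_force"],pose()[0])
E
```

```text
[ 0.124  -0.3069  0.3226] [ 0.445  -0.1372  0.1767]
```

View pics/c5.png

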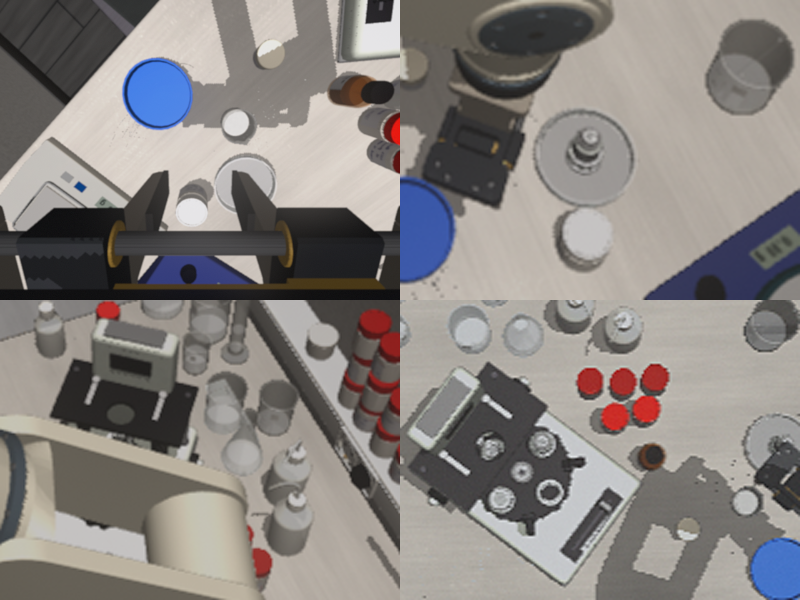

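The objective stands upright in the clear dish (side crop, (585,150)). The front port is open at (550,490), the other three objectives are still mounted, and the dimmer is at its off end. I'm handing in.

```bash
python3 -c "
from plant import r
print(r.finish_job())"
```

```text
the job is handed in; nothing more can be done
None
```

The job is handed in: I slid the dimmer to off, turned the turret by a rib to bring the long objective to the front, unscrewed it and stood it upright in the glass dish. The other three objectives stayed mounted; it took about 26 s of the 72 s allowed, and no judging result came back.

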